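Push the produce crate up onto its sloping rack, behind the lip

ROBOT

A 6-joint arm with a two-finger parallel gripper is mounted at the origin on a cart in front of the work surface, level with it; the furniture and walls round the work are solid. World frame = base frame: x ahead of the robot, y to its left, z up, the work surface at z = 0. Lengths are in m, angles in degrees, forces in N, time in s.
With the tool pointing down it reaches from about 0.35 to 0.875 m from the base axis. Payload 4.2 kg.
Tool frame: the origin (TCP) lies on the front face of the gripper's body, between the roots of the fingers; the fingertips stand finger_overhang ahead of it and the grasp point (between the pads) lies 51 mm ahead of it (finger_overhang is the distance from the TCP to the fingertips, in m); z points along the fingers, y is the line along which they close (so a half turn about z gives the same grasp; the last joint's range is limited). The gripper opens to 87 mm and grips with 3 to 60 N. Pads are 19 mm wide; open, the fingers measure 117 mm over their backs; the gripper's body (75 mm by 190 mm) begins 51 mm behind the grasp point.
Start: joints at [83.686, 22.042, 0.453, 0, -68.411, -14.817], TCP at [0.225, 0.583, 0.292] pointing down, gripper open.
Joint ranges: [-179.83, 179.83], [-69.29, 118.12], [-61.27, 80.66], [-181.25, 117.63], [-171.15, -9.14], [-177.46, 177.46]. Speed limits (degrees/s): [159.86, 159.86, 180, 180, 180, 180].

INTERFACE

Orientations are given as a 3x3 rotation matrix whose columns are the frame's x, y, z axes.
In Python, from station import sense, capture, camera_model, finish_job, finger_overhang gives the robot as it stands. The module is installed in compiled form; this text tells all that it offers.
- The arm moves only by the tool jog_arm, never from a script. Its argument "rows" is a list that holds one entry, the list of rows, each a list of 4 numbers: the shift along the tool's x, y, z in m, then the turn about the tool's z in rad. A call has 1 to 20 rows; each row shifts and turns the commanded pose from where the row before left it, along the tool's axes as they then stand; what a row does not reach is not made up. A row lasts 1/8 s, in which the tool goes at most 62.5 mm and 10.7 degrees, less where a joint would pass 70% of its speed; a pose out of reach is approached as far as the arm can. A call is refused whole if a number of a shift passes 0.0625 or a number of a turn 0.188, either way. A call with a gripper value outside its range is refused whole. "claw" is the opening, from 0 (shut) to 1 (fully open), set as the call begins (left out, the last holds). The fingers move at their own pace and stop on an object; the grip force is fixed at half the most. Time passes only in rows, so rows that do not move let the fingers close. It gives the time, the measured TCP pose, the force, the opening and the grip force at its end, in the units of the state.
- sense(): the state, without advancing time (a new reading comes with each control period).
- capture(name): name is "scene" or "top"; returns the picture (480x640x3 uint8, red, green, blue); there is no depth.
- camera_model(name): a dict with "fovy" (degrees; the focal length in pixels is half the picture's height over the tangent of half this angle, whatever the lens; pixels are square), "cx", "cy" (the principal point, pixels), "eye" and "rotation" of the camera in the world. Camera axes: x right, y down, z forward; pixel columns grow to the right and rows downward; lengths in m; the calibration is good to about 2 mm. A picture is of the moment at which its call begins. camera_model takes no time and is no camera call.
- finish_job(): hands the job in; it is judged then, once.
The state is a dict: "time_s": time; "joints": joint angles; "joint_velocities": joint speeds; "effort": joint torques, N m; "tcp_pos": TCP position; "ee_rot": TCP orientation; "wrist_force": force on the tool from outside, world axes, zero at the start; "moment": the same for the moment, N m; "gripper_width": opening from 0.0 (shut) to 1.0 (fully open); "gripper_force": force on a finger pad.
Only numpy, scipy, OpenCV 4.12 (cv2) and the standard library are available. Lean on these libraries where they do the work, as an engineer would, in place of code of your own. Each camera call takes 0.05 s, during which the arm holds its last target. There are 200 camera calls.

TASK

Put the produce crate away on the sloping counter rack: straighten it in front of the ramp, then slide it up between the guides, without lifting it, until its near bottom edge drops behind the steel lip and the crate rests there by itself. Do it gently, without ramming the crate against the rack or its back stop; the lemon and the tomato stay in the crate and the other things stay where they are.

Things in the scene. Friction and masses are not known exactly. Their poses are not given: they have to be found in the camera images.
- ramp: The rack's fixed sloping deck: light wood, 285 mm long, 226 wide, rising at 16 degrees away from the robot. Origin: middle of its lower edge (the foot), at worktop level. x runs up the slope along the deck, y across it to the left, z square off the deck; its surface is z = 0. On it lies a bent steel stop plate with a lip and a back stop, clamped in slots, firm under a push.
- guides (a point): Middle between the lower ends of the straight parts of the two wooden guides (ramp frame: 40, 0, 30 mm). They stand 30 mm above the deck, inner faces at y = +-95 mm from here up (the crate is 180 mm wide: 5 mm play a side), flaring to +-106 mm at the foot.
- lip (a point): NOMINAL place of the steel lip's crest and back face (ramp frame: 70, 0, 8 mm); the plate is really clamped up to 12 mm up or down the slope from there, unmeasured. An 18 degree bevel 30 mm long climbs to the crest, 8 mm above the deck; the lip's back drops 5 mm to a flat rubber-lined bed 3 mm above the deck, 146 mm long (6 mm more than the crate), closed by an upright back stop 26 mm tall.
- crate: Slatted light-wood produce crate, loose, 140 mm long (x), 180 wide (y), walls 8 mm thick; near wall (-x) 46 mm tall, the others 70; 0.5 to 0.8 kg with its fruit. Origin: centre of its underside; x to its far (leading) side, z up. Inner floor at 10 mm. Smooth plastic underside, far bottom edge rounded (8 mm), near one sharp. Let go on the slope, it slides back down. Starts askew before the foot.
- heel (a point): Middle of the crate's near bottom edge (crate frame: -70, 0, 0 mm): the edge that has to drop behind the lip. Once the crate is half over the crest it tips forward: this edge rises about 10 mm off the deck, and the near wall drags up whatever pushes it; held down there, the crate jams on the crest.
- nose (a point): Underside of the crate just behind its rounded far bottom edge, in the middle (crate frame: 62, 0, 0 mm).
- front (a point): Middle of the top of the crate's near wall, 8 mm thick (crate frame: -66, 0, 46 mm): the wall to push on or pinch, varnished smooth. At the start the 45 mm inside it are free of fruit; on the slope the fruit rolls there.
- lemon: Yellow lemon, 83x58x58 mm, 0.13 kg, lying loose in the crate. Origin: its underside at the start (it may roll).
- tomato: Red tomato, 65 mm, 0.12 kg, loose in the crate. Origin: its underside at the start (it may roll).
- pepper_mill: Dark turned-wood pepper mill, 58 mm wide, 170 tall; a loose bystander beside the rack, origin at the middle of its underside.
- espresso_cup: Small green and white cup with a handle, 64x89x48 mm; a loose bystander beside the rack, origin at the middle of its underside.
- tumbler: Clear glass tumbler, 81 mm wide, 91 tall; a loose bystander beside the rack, origin at the middle of its underside.
- tea_tin: Green canister with a wooden lid, 70 mm wide, 110 tall; a loose bystander beside the rack, origin at the middle of its underside.
- salt_shaker: Clear salt shaker with a grey top, 44 mm wide, 90 tall; a loose bystander beside the rack, origin at the middle of its underside.
There are look-alikes about, which are no part of the job. There is more than one size of the tomato; the job needs the middle-sized.

How it is judged (in metres and radians):
On the way, in this order (a step that is already met when the one before it is completed fails the run):
1. the crate is lined up in the mouth of the ramp: its far edge is more than 30 mm up the deck, down on it, its near edge still on or by the worktop, and it is square with the guides (x of nose in the frame of ramp above 0.03 m and x of heel in the frame of ramp below 0.03 m and z of nose in the frame of ramp below 0.018 m and height (world z) of heel below 0.018 m and angle between the y axis of crate and the y axis of ramp, either way round below 0.1 rad), for 0.2 s.
2. the near bottom edge has dropped behind the lip and the underside lies on the bed (x of heel in the frame of ramp above 0.053 m and z of each of heel, nose in the frame of ramp below 0.006 m), for 0.2 s.
At the end, for the whole second after the job is handed in: The crate lies on the bed of the stop plate behind the lip: the heel more than 53 mm up the deck, heel and nose both less than 6 mm above the deck's surface (the bed is at 3 mm, the lip's crest at 8 mm), the crate at rest, the lemon and the tomato inside it (all of step 2 and x of lemon in the frame of crate between -0.062 and 0.062 m and y of lemon in the frame of crate between -0.082 and 0.082 m and z of lemon in the frame of crate between 0 and 0.07 m and x of tomato in the frame of crate between -0.062 and 0.062 m and y of tomato in the frame of crate between -0.082 and 0.082 m and z of tomato in the frame of crate between 0 and 0.07 m and linear speed of crate below 0.01 m/s); the robot touches nothing.
It fails at once if the crate pressed against the rack (deck, guides, lip or back stop) with more than 35 N (contact force between crate and ramp above 35 N).
It fails at once if the crate lifted: its underside's centre more than 45 mm off the plane of the deck (it starts 25 to 30 mm above that plane, on the worktop) (z of crate in the frame of ramp above 0.045 m).
It fails at once if a bystander moved by more than 30 mm or tipped over (distance of any of pepper_mill, espresso_cup, tumbler, tea_tin, salt_shaker from where it was at the start of the episode above 0.03 m or angle between any of pepper_mill, espresso_cup, tumbler, tea_tin, salt_shaker's own z axis and vertical above 0.5 rad).
It also fails if it takes over 69 s, if anything falls off the work surface, if the arm or the gripper's body presses on something with over 40 N, if the wrist force passes 120 N, or if a joint passes its speed limit or range.

## Working session

There is one attempt and no reset: what is moved stays moved. The work goes in short steps, Python scripts to look and compute and a tool call to move; the robot and the scene stay as the last step left them, time stands still between calls to the robot, and variables do not carry over. Pictures are saved under pics/ and viewed, at most 10 in all, crops included, and the job is handed in when it is done.

Besides the shell and the picture viewer there is one more tool, called after "Emit:" as name(argument=value, ...), one argument or row to a line, values as JSON. jog_arm: Moves the arm, as the interface text tells. Its arguments: {"type":"object","properties":{"rows":{"type":"array"},"claw":{"type":"number"}},"required":["rows"]}

```bash
mkdir -p pics; python3 - <<'E'
from station import *
import cv2
for n in("scene","top"):
    cv2.imwrite(f"pics/{n}0.png",capture(n)[:,:,::-1]); print(camera_model(n))
s=sense();print(s,finger_overhang if not callable(finger_overhang) else finger_overhang())
E
```

```text
{'fovy': 46.09837192041861, 'cx': 327.41779287701337, 'cy': 232.25570128062984, 'eye': array([-0.05595579, -0.42039547,  0.94534085]), 'rotation': array([[ 0.54159785, -0.64384189,  0.5404992 ],
       [-0.84063708, -0.41401982,  0.34916599],
       [-0.00103031, -0.64347122, -0.76546961]])}
{'fovy': 54.2314464552934, 'cx': 313.9055249747377, 'cy': 239.21070473675817, 'eye': array([ 0.45038783, -0.01090193,  1.05724089]), 'rotation': array([[ 0.01878212, -0.99356147,  0.11172662],
       [-0.9996782 , -0.02056743, -0.01484816],
       [ 0.01705049, -0.11141179, -0.99362805]])}
{'time_s': 0.1, 'joints': array([ 8.36868437e+01,  2.20852255e+01,  3.87922473e-01, -2.21479223e-02,
       -6.84111993e+01, -1.48161621e+01]), 'joint_velocities': array([-0.01663893, -0.08243493,  0.21777887,  0.08693211, -0.02409126,
        0.1199682 ]), 'effort': array([-9.62045488e-05, -3.91687846e+01,  1.87937200e+01,  4.23195675e+00,
        1.34698363e-02, -6.95913991e-05]), 'tcp_pos': array([0.22514594, 0.58261389, 0.29129112]), 'ee_rot': array([[ 9.32717838e-01, -3.60606594e-01, -5.65492697e-04],
       [-3.60607011e-01, -9.32716028e-01, -1.84268768e-03],
       [ 1.37041227e-04,  1.92262830e-03, -9.99998142e-01]]), 'wrist_force': array([ 0.40619912, -0.25474228,  0.40265093]), 'moment': array([ 0.0176702 , -0.01343288, -0.04604591]), 'gripper_force': 0.0, 'gripper_width': 1.0011812574594607} 0.0697
```

View pics/scene0.png

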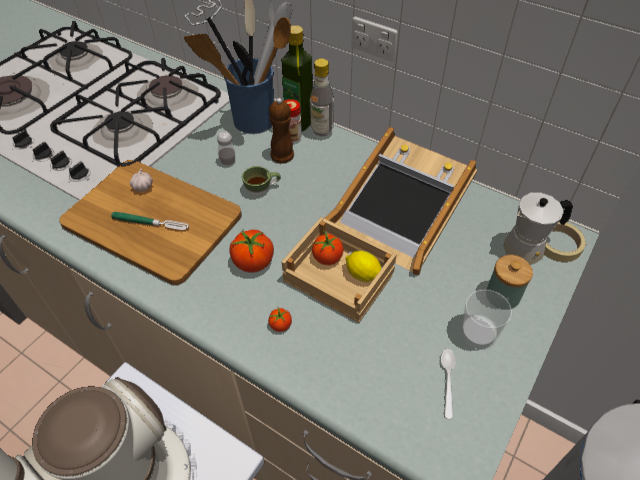

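View pics/top0.png

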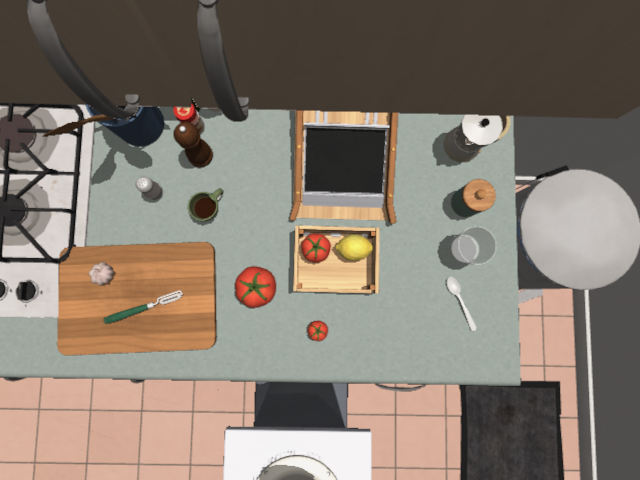

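The top view shows the crate at about (336,260) in front of the ramp foot (row ~213), slightly askew. There are three tomatoes: large at (255,287), small at (318,331), and middle-sized inside the crate at (316,248). The one in the crate fits, since it is described as loose in the crate. I'll confirm that and read corners in one enlarged crop.

```bash
python3 - <<'E'
import cv2,numpy as np
a=cv2.imread("pics/top0.png")[98:348,236:416]
b=cv2.imread("pics/scene0.png")[120:345,220:490]
A=cv2.resize(a,None,fx=2.4,fy=2.4,interpolation=cv2.INTER_CUBIC)
B=cv2.resize(b,None,fx=1.35,fy=1.35,interpolation=cv2.INTER_CUBIC)
o=np.zeros((600,800,3),np.uint8);o[:A.shape[0],:A.shape[1]]=A;o[:B.shape[0],435:435+B.shape[1]]=B[:, :365]
cv2.imwrite("pics/crop1.png",o)
E
```

```text
(no output)
```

View pics/crop1.png

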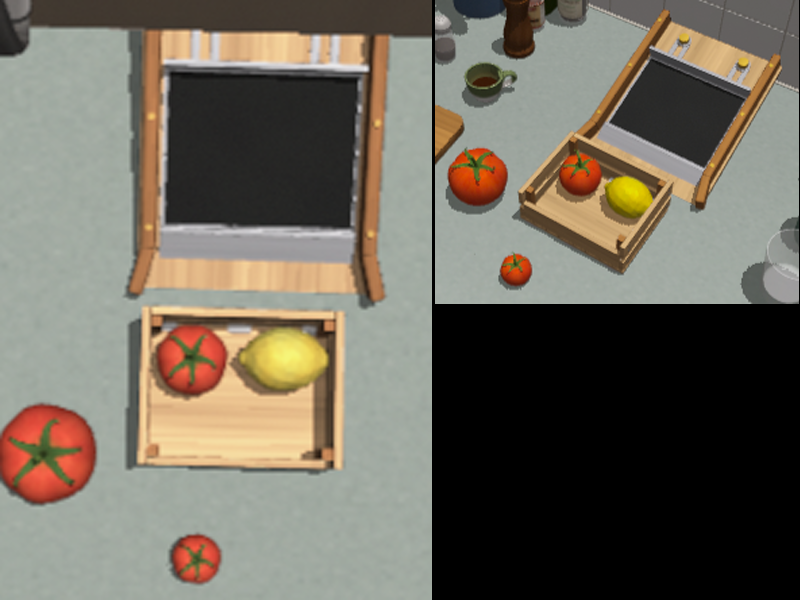

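The crop shows the middle-sized tomato in the crate at crop (192,360), beside the lemon, with clearly bigger and smaller ones outside. Next I'll fit the crate and ramp poses from these corners.

```bash
cat > h.py <<'E'
import numpy as np,cv2
from scipy.optimize import least_squares
from scipy.spatial.transform import Rotation as R
from station import *
def proj(n,P):
    c=camera_model(n);f=240/np.tan(np.radians(c["fovy"]/2))
    q=(np.atleast_2d(P)-c["eye"])@c["rotation"]
    return q[:,:2]/q[:,2:]*f+[c["cx"],c["cy"]]
def ray(n,uv):
    c=camera_model(n);f=240/np.tan(np.radians(c["fovy"]/2))
    d=np.c_[(np.atleast_2d(uv)-[c["cx"],c["cy"]])/f,np.ones(len(np.atleast_2d(uv)))]@c["rotation"].T
    return c["eye"],d
def onz(n,uv,z):
    e,d=ray(n,uv); return e+d*((z-e[2])/d[:,2])[:,None]
def Rr(yaw): return R.from_euler('z',yaw).as_matrix()@R.from_euler('y',-16,degrees=True).as_matrix()
def ramp2w(p,P): return np.atleast_2d(P)@Rr(p[2]).T+[p[0],p[1],0]
def crate2w(p,P): return np.atleast_2d(P)@R.from_euler('z',p[2]).as_matrix().T+[p[0],p[1],0]
def inramp(p,uv,z,n="top"):
    e,d=ray(n,uv); M=Rr(p[2]); e=(e-[p[0],p[1],0])@M; d=d@M
    return e+d*((z-e[2])/d[:,2])[:,None]
CORN=np.array([[70,90,70],[70,-90,70],[-70,-90,70],[-70,90,70]])/1e3
E
cat > fit.py <<'E'
from h import *
T=lambda a:np.array(a,float)/2.4+[236,98]
crest=T([(163,228),(260,231),(354,234)]);foot=T([(165,289),(250,291.5),(345,294.5)]);back=T([(168,71),(362,76)])
gl=T([(160,60),(158,150),(156,235)]);gr=T([(371,60),(366,150),(360,235)])
def res(p):
    return np.r_[inramp(p,crest,.008)[:,0]-.07-p[3],inramp(p,foot,0)[:,0],
      (inramp(p,gl,.03)[:,1]-.095),(inramp(p,gr,.03)[:,1]+.095),(inramp(p,back,.003)[:,0]-.216-p[3])]
r=least_squares(res,[.57,-.06,0,0]);print("ramp",r.x.round(4),(r.fun*1e3).round(1))
np.save("ramp.npy",r.x)
c=T([(143,308),(344,313),(343,469),(137,466)])
q=least_squares(lambda p:(proj("top",crate2w(p,CORN))-c).ravel(),[.48,-.06,0]);print("crate",q.x.round(4),q.fun.round(1))
np.save("crate.npy",q.x)
print("crate origin in ramp y", (crate2w(q.x,[[0,0,0]])-[r.x[0],r.x[1],0])@Rr(r.x[2]), "nose",(crate2w(q.x,[[.062,0,0]])-[r.x[0],r.x[1],0])@Rr(r.x[2]),"dyaw deg",np.degrees(q.x[2]-r.x[2]))
# overlay both
def draw(im,n,s,o):
    L=lambda a,b,col:cv2.line(im,*[tuple(int(v) for v in ((x-o)*s*8)) for x in proj(n,np.r_[a,b])],col,1,cv2.LINE_AA,3)
    rw=lambda *P:ramp2w(r.x,[P])
    d=r.x[3]
    L(rw(0,.113,0),rw(0,-.113,0),(255,0,0));L(rw(.07+d,.095,.008),rw(.07+d,-.095,.008),(0,0,255));L(rw(.216+d,.095,.003),rw(.216+d,-.095,.003),(255,0,255))
    L(rw(.04+d,.095,0),rw(.04+d,-.095,0),(0,255,255))
    for y in(.095,-.095):
        L(rw(.04,y,.03),rw(.285,y,.03),(0,255,0));L(rw(.04,y,0),rw(.285,y,0),(255,255,0))
    w=crate2w(q.x,CORN);b=crate2w(q.x,CORN*[1,1,0])
    for i in range(4):
        L(w[i:i+1],w[[(i+1)%4]],(0,0,255));L(b[i:i+1],b[[(i+1)%4]],(255,0,0))
    return im
t=cv2.resize(cv2.imread("pics/top0.png")[98:318,270:420],None,fx=2.7,fy=2.7);t=draw(t,"top",2.7,np.array([270,98]))
s=cv2.resize(cv2.imread("pics/scene0.png")[120:330,275:490],None,fx=1.8,fy=1.8);s=draw(s,"scene",1.8,np.array([275,120]))
o=np.zeros((594,800,3),np.uint8);o[:,:t.shape[1]]=t[:594];o[:s.shape[0],410:410+s.shape[1]]=s[:,:390]
cv2.imwrite("pics/ov.png",o)
E
python3 fit.py
```

```text
ramp [ 0.6159 -0.0894 -0.0076 -0.0125] [ 0.9  0.8  0.6  0.  -0.  -0.3 -0.8 -1.  -1.2  0.6  0.6  1.8 -1.6 -0.6]
crate [ 0.5186 -0.0748 -0.0032] [-0.6 -0.4  0.2 -0.4  0.2  0.7  0.2  0.1]
crate origin in ramp y [[-0.0935722   0.01384354  0.0268314 ]] nose [[-0.03397457  0.01411936  0.00974205]] dyaw deg 0.25489664999362105
```

View pics/ov.png

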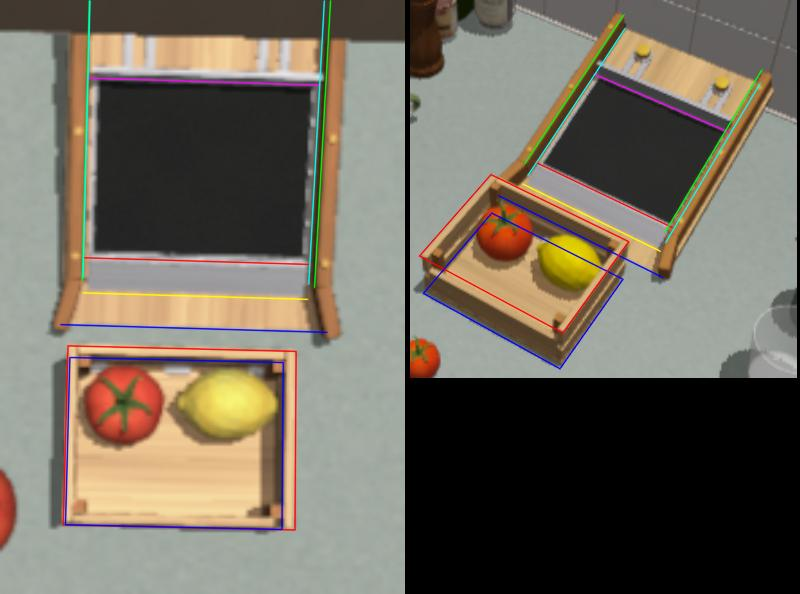

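The overlay agrees within 1–2 px, but the guides look about 2–4 mm further right than fitted. I'll refine the lateral position from pixel profiles.

```bash
python3 - <<'E'
from h import *
im=cv2.imread("pics/top0.png")[:,:,::-1]
for v in (118,135,160,180,195):
    print(v,"L",[tuple(int(k) for k in im[v,u]) for u in range(294,308)]);print("   R",[tuple(int(k) for k in im[v,u]) for u in range(382,400)])
E
```

```text
118 L [(72, 76, 72), (111, 91, 72), (123, 92, 65), (161, 110, 72), (184, 124, 81), (178, 120, 78), (175, 118, 76), (175, 118, 77), (132, 89, 58), (207, 162, 117), (233, 193, 142), (229, 188, 138), (230, 188, 139), (224, 180, 133)]
   R [(227, 184, 135), (231, 190, 139), (232, 191, 140), (229, 186, 137), (178, 141, 104), (122, 97, 72), (121, 96, 71), (94, 73, 52), (57, 40, 26), (84, 57, 36), (154, 104, 68), (183, 124, 81), (180, 122, 79), (175, 118, 76), (176, 118, 76), (154, 116, 85), (151, 150, 137), (161, 170, 162)]
135 L [(89, 85, 76), (102, 85, 66), (139, 98, 66), (176, 119, 76), (187, 126, 82), (184, 125, 81), (180, 122, 79), (165, 111, 73), (150, 111, 77), (209, 166, 125), (218, 196, 181), (167, 166, 168), (95, 95, 96), (38, 36, 36)]
   R [(37, 37, 36), (38, 37, 36), (38, 38, 36), (119, 119, 120), (125, 123, 124), (115, 99, 85), (93, 72, 52), (58, 41, 27), (80, 54, 35), (151, 101, 65), (183, 124, 80), (187, 127, 81), (183, 123, 80), (177, 120, 78), (154, 116, 85), (155, 152, 140), (165, 174, 166), (164, 173, 165)]
160 L [(109, 91, 72), (122, 91, 65), (154, 105, 69), (179, 120, 
[... 808 characters left out ...]
 (179, 122, 78), (178, 121, 79), (180, 122, 80), (173, 117, 75), (163, 150, 135), (161, 170, 162), (159, 169, 161), (159, 168, 160), (160, 169, 160), (162, 170, 162)]
195 L [(122, 94, 69), (143, 99, 65), (164, 111, 72), (170, 115, 74), (177, 120, 78), (177, 120, 78), (133, 90, 58), (184, 145, 104), (175, 148, 123), (147, 144, 143), (158, 157, 159), (158, 157, 160), (158, 157, 159), (158, 157, 158)]
   R [(190, 190, 192), (168, 164, 163), (124, 110, 101), (77, 57, 40), (50, 33, 21), (110, 74, 47), (138, 95, 60), (206, 159, 89), (231, 189, 104), (219, 167, 95), (191, 134, 84), (168, 151, 135), (159, 168, 160), (158, 167, 159), (159, 167, 160), (161, 171, 162), (161, 171, 162), (159, 169, 160)]
```

```bash
python3 - <<'E'
s=open("fit.py").read()
i=s.index("gl=T(");j=s.index("\n",i)
s=s[:i]+"gl=np.array([(302,118),(301.7,135),(301,160),(300.5,180),(300,195.)]);gr=np.array([(391.6,118),(390.6,135),(389.1,160),(388,180),(386.9,195.)])"+s[j:]
open("fit.py","w").write(s)
E
python3 fit.py
python3 - <<'E'
from h import *
im=cv2.imread("pics/top0.png")[:,:,::-1].astype(int)
for v in (232,260,285): print(v,"L",[tuple(im[v,u]) for u in range(290,300)],"\n R",[tuple(im[v,u]) for u in range(373,383)])
for u in (305,335,370): print(u,"far",[tuple(im[v,u]) for v in range(222,232)],"\n near",[tuple(im[v,u]) for v in range(286,298)])
for u in (310,340,375): print(u,"foot",[tuple(im[v,u]) for v in range(214,225)],"\n crest",[tuple(im[v,u]) for v in range(188,210)])
E
```

```text
ramp [ 0.6158 -0.0891 -0.0089 -0.0124] [ 0.8  0.8  0.7  0.   0.1 -0.   0.9  0.6  0.7  0.6  0.9 -0.9 -0.9 -0.7
 -0.8 -0.3 -1.7 -0.5]
crate [ 0.5186 -0.0748 -0.0032] [-0.6 -0.4  0.2 -0.4  0.2  0.7  0.2  0.1]
crate origin in ramp y [[-0.09347948  0.01344953  0.02680481]] nose [[-0.03388224  0.01380623  0.00971558]] dyaw deg 0.3296313494824077
232 L [(np.int64(112), np.int64(118), np.int64(113)), (np.int64(84), np.int64(89), np.int64(85)), (np.int64(84), np.int64(89), np.int64(85)), (np.int64(85), np.int64(89), np.int64(85)), (np.int64(71), np.int64(74), np.int64(70)), (np.int64(207), np.int64(166), np.int64(124)), (np.int64(239), np.int64(202), np.int64(148)), (np.int64(238), np.int64(202), np.int64(148)), (np.int64(188), np.int64(148), np.int64(107)), (np.int64(170), np.int64(116), np.int64(76))] 
 R [(np.int64(199), np.int64(135), np.int64(87)), (np.int64(194), np.int64(132), np.int64(85)), (np.int64(146), np.int64(101), np.int64(67)), (np.int64(212), np.int64(172), np.int64(126)), (np.int64(239), np.int64(204), np.int64(150)), (np.int64(236), np.int64(197), np.int64(145)), (np.int64(
[... 9151 characters left out ...]
int64(219), np.int64(217), np.int64(219)), (np.int64(187), np.int64(184), np.int64(188)), (np.int64(157), np.int64(156), np.int64(158)), (np.int64(158), np.int64(157), np.int64(159)), (np.int64(157), np.int64(156), np.int64(159)), (np.int64(161), np.int64(160), np.int64(162)), (np.int64(159), np.int64(158), np.int64(161)), (np.int64(159), np.int64(156), np.int64(159)), (np.int64(157), np.int64(156), np.int64(159)), (np.int64(157), np.int64(156), np.int64(159)), (np.int64(157), np.int64(156), np.int64(158)), (np.int64(159), np.int64(157), np.int64(160)), (np.int64(188), np.int64(168), np.int64(155)), (np.int64(231), np.int64(189), np.int64(139)), (np.int64(231), np.int64(189), np.int64(139))]
```

The ramp and crate fits are consistent. The lip crest sits at about 58 mm up the deck (plate clamped low), and the crate is nearly square but about 13.5 mm left of the ramp axis. First I'll nudge it right with both open fingers on its left wall, then push from the near wall.

Emit:
jog_arm(
  rows=[
    [[0.039,0.033,0,0],[0.039,0.033,0,0],[0.039,0.033,0,0],[0.039,0.033,0,0],[0.039,0.033,0,0],[0.039,0.033,0,0],[0.039,0.033,0,0],[0.039,0.033,0,0],[0.039,0.033,0,0],[0.039,0.033,0,0],[0.039,0.033,0,0],[0.039,0.033,0,0],[0,0,0,0.15],[0,0,0,0.15],[0,0,0,0.15],[0,0,0,0.15],[0,0,0,0.15],[0,0,0,0.15],[0,0,0,0.15],[0,0,0,0.16]],
  ],
  claw=1,
)

```text
time_s: 2.6
tcp_pos: [0.5188, 0.0448, 0.2918]
ee_rot: [[-0.013, -1.0, -0.001], [-1.0, 0.013, -0.0], [0.0, 0.001, -1.0]]
wrist_force: [0.3, -0.5, 0.6]
gripper_width: 0.999
gripper_force: 0.0
```

Emit:
jog_arm(
  rows=[
    [[0,0,0.035,0],[0,0,0.035,0],[0,0,0.035,0],[0,0,0.035,0],[0,0,0.025,0],[0,0,0.02,0],[0,0,0,0],[0.004,0,0,0],[0.004,0,0,0],[0.004,0,0,0],[0.002,0,0,0],[0.002,0,0,0],[0,0,0,0]],
  ],
)

```text
time_s: 4.22
tcp_pos: [0.5189, 0.0288, 0.1073]
ee_rot: [[-0.008, -1.0, 0.0], [-1.0, 0.008, 0.0], [-0.0, -0.0, -1.0]]
wrist_force: [0.2, -0.2, -0.1]
gripper_width: 0.998
gripper_force: 0.0
```

Emit:
jog_arm(
  rows=[
    [[0.002,0,0,0],[0.002,0,0,0],[0.002,0,0,0],[0.002,0,0,0],[0.002,0,0,0],[0.002,0,0,0]],
  ],
)

```text
time_s: 4.97
tcp_pos: [0.5189, 0.0168, 0.1073]
ee_rot: [[-0.008, -1.0, 0.0], [-1.0, 0.008, 0.0], [-0.0, -0.0, -1.0]]
wrist_force: [-0.2, 1.7, -0.0]
gripper_width: 1.004
gripper_force: 1.0
```

```bash
python3 - <<'E'
from h import *
cv2.imwrite("pics/top1.png",capture("top")[:,:,::-1])
im=cv2.imread("pics/top1.png")
# right outer edge of the crate, wood->counter (blue-ish counter: b>r)
for v in (240,260,280):
    r=im[v,365:395].astype(int);s=r[:,2]-r[:,0];i=np.where(s>25)[0].max();print(v,365+i,s[i:i+2])
E
```

```text
240 384 [37 -1]
260 384 [29  0]
280 383 [71 11]
```

```bash
cat >> h.py <<'E'
def redge(f,rows=(236,244,252,260,268,276),lo=362,hi=396,right=True):
    im=cv2.imread(f).astype(float);out=[]
    for v in rows:
        s=im[v,lo:hi,2]-im[v,lo:hi,0]; s=s if right else s[::-1]
        i=np.where(s>40)[0].max(); x=i+(s[i]-40)/(s[i]-s[i+1]); out.append(lo+x if right else hi-1-x)
    return np.array(out)
E
python3 - <<'E'
from h import *
a=redge("pics/top0.png");b=redge("pics/top1.png");print(a.round(2),b.round(2),(b-a).mean()*.985/469*1e3)
E
```

```text
[379.11 378.92 378.88 378.81 378.77 378.7 ] [384.02 383.87 383.82 383.79 383.68 383.55] 10.339869669409518
```

Emit:
jog_arm(
  rows=[
    [[0.0015,0,0,0],[0.0015,0,0,0],[0,0,0,0],[-0.01,0,0,0],[-0.01,0,0,0],[0,0,-0.035,0],[0,0,-0.035,0],[0.03,0.026,0,0],[0.03,0.026,0,0],[0.03,0.026,0,0],[0.03,0.026,0,0]],
  ],
)

```text
time_s: 6.4
tcp_pos: [0.4131, -0.0856, 0.1773]
ee_rot: [[-0.007, -1.0, -0.0], [-1.0, 0.007, -0.0], [0.0, 0.0, -1.0]]
wrist_force: [1.4, -1.0, -0.1]
gripper_width: 1.0
gripper_force: 0.0
```

Emit:
jog_arm(
  rows=[
    [[0,0,0,-0.157],[0,0,0,-0.157],[0,0,0,-0.157],[0,0,0,-0.157],[0,0,0,-0.157],[0,0,0,-0.157],[0,0,0,-0.157],[0,0,0,-0.157],[0,0,0,-0.157],[0,0,0,-0.157],[0,0,0,0]],
  ],
)

```text
time_s: 7.78
tcp_pos: [0.414, -0.0849, 0.1773]
ee_rot: [[1.0, -0.01, -0.0], [-0.01, -1.0, -0.0], [-0.0, 0.0, -1.0]]
wrist_force: [-0.3, 0.5, -0.1]
gripper_width: 1.005
gripper_force: 0.0
```

```bash
python3 - <<'E'
from h import *
cv2.imwrite("pics/top2.png",capture("top")[:,:,::-1])
s=sense();print(s["tcp_pos"],s["ee_rot"][:,0],s["joints"].round(1))
a=redge("pics/top0.png");b=redge("pics/top2.png");print(b,(b-a).mean()*.985/469*1e3)
E
```

```text
[ 0.41401219 -0.08493335  0.17728945] [ 9.99940597e-01 -1.08992802e-02 -8.63000735e-05] [ 10.6  10.  -35.9   0.  -44.1  78.7]
[385.51785714 385.42372881 385.37037037 385.375      385.31666667
 385.20754717] 13.655675224825602
```

View pics/top2.png

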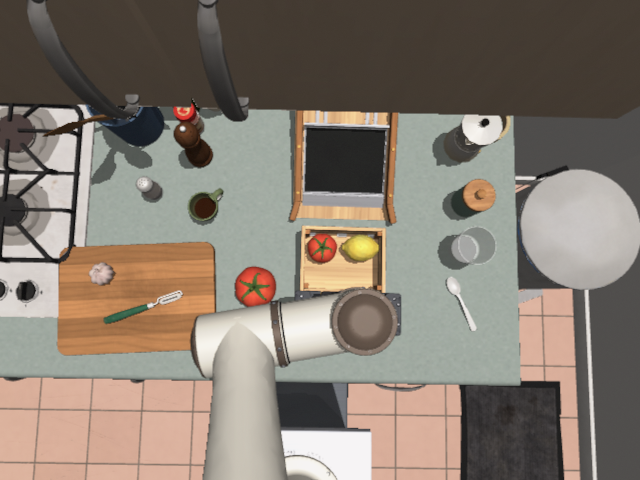

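The crate is now centred in front of the mouth at px 301–385 (0.2 mm off axis), and nothing else moved. Next I'll drop behind the near wall and push it into the mouth.

Emit:
jog_arm(
  rows=[
    [[0,0.002,0.02,0],[0,0,0.03,0],[0,0,0.03,0],[0,0,0,0],[0.005,0,0,0],[0.005,0,0,0],[0.005,0,0,0],[0.003,0,0,0],[0.003,0,0,0],[0.003,0,0,0],[0.003,0,0,0],[0.003,0,0,0],[0.003,0,0,0],[0.003,0,0,0],[0.003,0,0,0],[0.003,0,0,0],[0.003,0,0,0]],
  ],
)

```text
time_s: 9.95
tcp_pos: [0.4592, -0.0877, 0.0972]
ee_rot: [[1.0, -0.009, -0.0], [-0.009, -1.0, -0.0], [-0.0, 0.0, -1.0]]
wrist_force: [-2.2, -0.5, -1.4]
gripper_width: 0.998
gripper_force: 0.9
```

```bash
python3 - <<'E'
from h import *
cv2.imwrite("pics/top3.png",capture("top")[:,:,::-1])
im=cv2.imread("pics/top3.png").astype(int)
for u in (345,330):
  for f in ("pics/top2.png","pics/top3.png"):
    c=cv2.imread(f).astype(int)[205:250,u];print(u,f[-5],[int(x) for x in c[:,2]-c[:,0]])
print(redge("pics/top3.png",(232,240,248,256)))
E
```

```text
345 2 [0, 35, 91, 92, 91, 92, 91, 92, 92, 91, 91, 91, 90, 82, 33, -1, -1, 0, -1, -1, -2, 21, 80, 91, 91, 58, 32, 38, 11, 2, 3, 12, 65, 92, 91, 93, 83, 75, 87, 100, 109, 111, 109, 104, 98]
345 3 [0, 35, 91, 92, 91, 91, 92, 91, 92, 91, 91, 91, 91, 91, 91, 92, 27, 31, 35, 12, 2, 3, 13, 66, 91, 91, 93, 84, 76, 89, 107, 112, 112, 106, 102, 94, 80, 68, 60, 53, 49, 52, 54, 56, 64]
330 2 [6, 43, 90, 91, 89, 90, 89, 90, 91, 91, 91, 91, 90, 70, 0, -2, -1, 0, 0, 0, 5, 50, 89, 91, 91, 29, 28, 32, 41, 57, 75, 112, 132, 142, 155, 162, 164, 167, 170, 172, 171, 171, 158, 61, 50]
330 3 [5, 43, 90, 90, 90, 91, 91, 91, 91, 91, 90, 91, 90, 90, 91, 70, 31, 35, 27, 38, 58, 82, 123, 137, 149, 158, 163, 166, 168, 171, 173, 173, 166, 110, 32, 66, 138, 159, 149, 158, 153, 146, 136, 124, 110]
[385.55357143 385.43333333 385.37037037 385.38888889]
```

Emit:
jog_arm(
  rows=[
    [[0.003,0,0,0],[0.003,0,0,0],[0.003,0,0,0],[0.003,0,0,0],[0.003,0,0,0],[0.003,0,0,0],[0.003,0,0,0],[0.003,0,0,0],[0.003,0,0,0],[0.003,0,0,0]],
  ],
)

```text
time_s: 11.25
tcp_pos: [0.4891, -0.0879, 0.0971]
ee_rot: [[1.0, -0.009, -0.0], [-0.009, -1.0, 0.0], [-0.0, -0.0, -1.0]]
wrist_force: [-4.0, -0.0, -0.5]
gripper_width: 0.999
gripper_force: 1.9
```

Emit:
jog_arm(
  rows=[
    [[0.003,0,0,0],[0.003,0,0,0],[0.003,0,0,0],[0.003,0,0,0],[0.003,0,0,0],[0.003,0,0,0],[0,0,0,0],[0,0,0,0],[0,0,0,0],[0,0,0,0]],
  ],
)

```text
time_s: 12.5
tcp_pos: [0.5051, -0.0884, 0.0967]
ee_rot: [[1.0, -0.009, -0.005], [-0.009, -1.0, -0.0], [-0.005, 0.0, -1.0]]
wrist_force: [-6.4, -0.4, 0.8]
gripper_width: 1.001
gripper_force: 3.4
```

```bash
python3 - <<'E'
from h import *
t=capture("top")[:,:,::-1];s=capture("scene")[:,:,::-1]
cv2.imwrite("pics/top4.png",t);cv2.imwrite("pics/scene4.png",s)
A=cv2.resize(t[100:300,270:420],None,fx=2.7,fy=2.7);B=cv2.resize(s[120:345,260:490],None,fx=1.7,fy=1.7)
o=np.zeros((540,800,3),np.uint8);o[:,:A.shape[1]]=A;o[:B.shape[0],408:408+B.shape[1]]=B
cv2.imwrite("pics/c4.png",o)
E
```

```text
(no output)
```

View pics/c4.png

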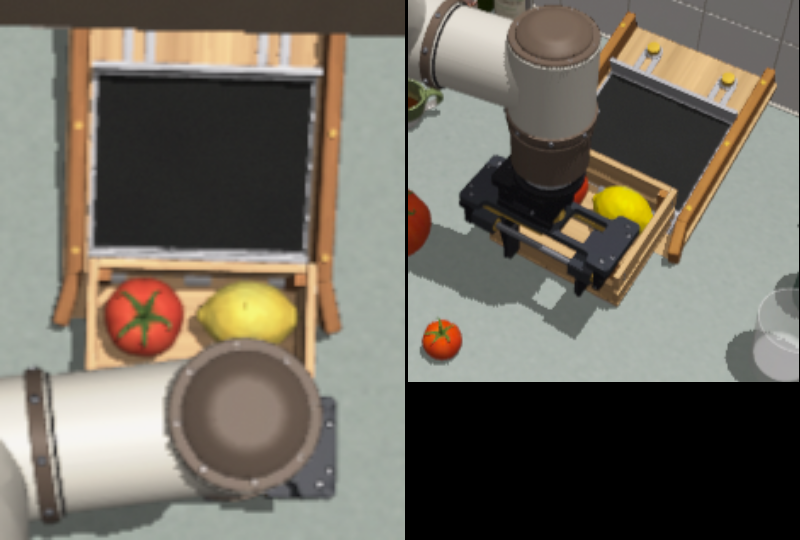

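The crate sits square in the mouth. Its far rim is at crop row ~262, between the guides at columns 88–318, and the fruit is inside. The push force is a gentle 6 N, so I'll carry on up the slope.

Emit:
jog_arm(
  rows=[
    [[0.003,0,0,0],[0.003,0,0,0],[0.003,0,0,0],[0.003,0,0,0],[0.003,0,0,0],[0.003,0,0,0]],
  ],
)

```text
time_s: 13.35
tcp_pos: [0.5259, -0.0882, 0.0974]
ee_rot: [[1.0, -0.009, 0.002], [-0.009, -1.0, 0.0], [0.002, -0.0, -1.0]]
wrist_force: [-2.2, -0.6, -1.1]
gripper_width: 1.0
gripper_force: 1.3
```

Emit:
jog_arm(
  rows=[
    [[0.003,0,0,0],[0.003,0,0,0],[0.003,0,0,0],[0.003,0,0,0],[0.003,0,0,0],[0.003,0,0,0]],
  ],
)

```text
time_s: 14.1
tcp_pos: [0.5431, -0.0884, 0.0972]
ee_rot: [[1.0, -0.009, -0.0], [-0.009, -1.0, -0.0], [-0.0, 0.0, -1.0]]
wrist_force: [-3.9, -0.3, -0.7]
gripper_width: 1.003
gripper_force: 1.6
```

Emit:
jog_arm(
  rows=[
    [[0.003,0,0,0],[0.003,0,-0.0005,0],[0.003,0,-0.001,0],[0.003,0,-0.0012,0],[0.003,0,-0.0012,0],[0.003,0,-0.0014,0]],
  ],
)

```text
time_s: 14.85
tcp_pos: [0.5612, -0.0886, 0.1027]
ee_rot: [[1.0, -0.009, -0.0], [-0.009, -1.0, -0.0], [-0.0, 0.0, -1.0]]
wrist_force: [-3.9, 0.2, 0.5]
gripper_width: 0.999
gripper_force: 1.9
```

Emit:
jog_arm(
  rows=[
    [[0.0025,0,-0.0014,0],[0.0025,0,-0.0014,0],[0.0025,0,-0.0014,0],[0.0025,0,-0.0014,0],[0.0025,0,-0.0014,0],[0.0025,0,-0.0014,0]],
  ],
)

```text
time_s: 15.6
tcp_pos: [0.5761, -0.0887, 0.1109]
ee_rot: [[1.0, -0.009, -0.0], [-0.009, -1.0, -0.0], [-0.0, 0.0, -1.0]]
wrist_force: [-2.6, -0.6, -1.3]
gripper_width: 0.999
gripper_force: 1.5
```

```bash
python3 - <<'E'
from h import *
t=capture("top")[:,:,::-1];s=capture("scene")[:,:,::-1]
cv2.imwrite("pics/top5.png",t);cv2.imwrite("pics/scene5.png",s)
A=cv2.resize(t[100:300,270:420],None,fx=2.7,fy=2.7);B=cv2.resize(s[120:345,260:490],None,fx=1.7,fy=1.7)
o=np.zeros((540,800,3),np.uint8);o[:,:A.shape[1]]=A;o[:B.shape[0],408:408+B.shape[1]]=B
cv2.imwrite("pics/c5.png",o)
E
```

```text
(no output)
```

View pics/c5.png

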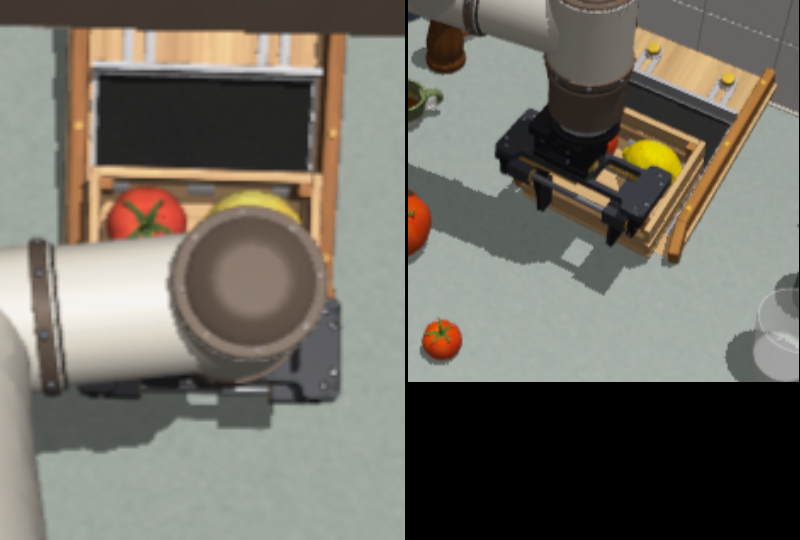

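The crate is sliding up: the far rim is at crop row ~168, centred between the guides, and the fruit is in place. It is about to tip over the crest. My fingers have risen slightly ahead of the wall, so I'll lower them a little and keep going slowly.

Emit:
jog_arm(
  rows=[
    [[0.001,0,0.002,0],[0.001,0,0.002,0],[0.002,0,0.001,0],[0.002,0,0,0],[0.002,0,0,0],[0.002,0,0,0]],
  ],
)

```text
time_s: 16.45
tcp_pos: [0.5846, -0.089, 0.1059]
ee_rot: [[1.0, -0.009, -0.004], [-0.009, -1.0, -0.0], [-0.004, 0.0, -1.0]]
wrist_force: [-7.8, 0.2, 4.4]
gripper_width: 1.0
gripper_force: 3.6
```

Emit:
jog_arm(
  rows=[
    [[0.002,0,-0.0006,0],[0.002,0,-0.001,0],[0.002,0,-0.001,0],[0.002,0,-0.001,0],[0,0,0,0]],
  ],
)

```text
time_s: 17.08
tcp_pos: [0.5944, -0.0889, 0.1095]
ee_rot: [[1.0, -0.009, 0.001], [-0.009, -1.0, -0.0], [0.001, -0.0, -1.0]]
wrist_force: [-2.0, 0.1, -0.3]
gripper_width: 0.999
gripper_force: 1.4
```

```bash
python3 - <<'E'
from h import *
t=capture("top")[:,:,::-1];s=capture("scene")[:,:,::-1]
cv2.imwrite("pics/top6.png",t);cv2.imwrite("pics/scene6.png",s)
A=cv2.resize(t[100:250,290:410],None,fx=2.7,fy=2.7);B=cv2.resize(s[155:295,310:430],None,fx=3.9,fy=3.9)
o=np.zeros((546,800,3),np.uint8);o[:405,:A.shape[1]]=A;o[:B.shape[0],330:330+B.shape[1]]=B
cv2.imwrite("pics/c6.png",o)
E
```

```text
(no output)
```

View pics/c6.png

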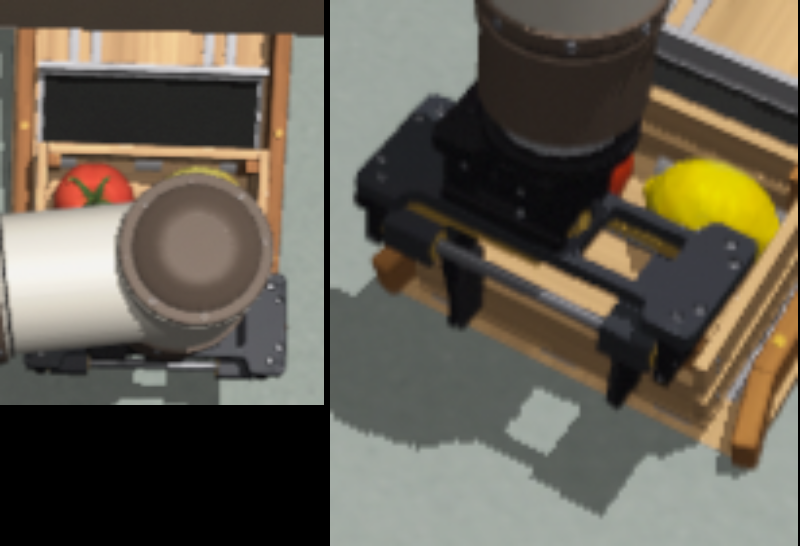

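The fingers overlap the near wall well. The force dropped from 7.8 N with an upward drag to 2 N, so the crate has tipped over the crest. I'll follow the slope.

Emit:
jog_arm(
  rows=[
    [[0.003,0,-0.0008,0],[0.003,0,-0.0008,0],[0.003,0,-0.0008,0],[0.003,0,-0.0008,0],[0.003,0,-0.0008,0],[0.003,0,-0.0008,0]],
  ],
)

```text
time_s: 17.92
tcp_pos: [0.6122, -0.089, 0.1144]
ee_rot: [[1.0, -0.009, -0.0], [-0.009, -1.0, 0.0], [-0.0, -0.0, -1.0]]
wrist_force: [-3.2, -0.1, -1.2]
gripper_width: 0.998
gripper_force: 1.5
```

Emit:
jog_arm(
  rows=[
    [[0.003,0,-0.0008,0],[0.003,0,-0.0008,0],[0.003,0,-0.0008,0],[0.003,0,-0.0008,0],[0.003,0,-0.0008,0],[0,0,0,0]],
  ],
)

```text
time_s: 18.68
tcp_pos: [0.6277, -0.0892, 0.1186]
ee_rot: [[1.0, -0.009, 0.001], [-0.009, -1.0, -0.0], [0.001, 0.0, -1.0]]
wrist_force: [-1.9, 0.0, -0.7]
gripper_width: 1.0
gripper_force: 1.0
```

```bash
python3 - <<'E'
from h import *
cv2.imwrite("pics/top7.png",capture("top")[:,:,::-1]);cv2.imwrite("pics/scene7.png",capture("scene")[:,:,::-1])
im=cv2.imread("pics/top7.png").astype(int)
for u in (316,330): print(u,[int(x) for x in (im[118:150,u,2]-im[118:150,u,0])])
ramp=np.load("ramp.npy")
s=sense();print(s["tcp_pos"],s["wrist_force"])
# expected far top outer rim row when seated with heel at 61 / touching the stop (64)
d=ramp[3]
for h in (40,50,58,61,64): print(h, proj("top",ramp2w(ramp,[[ (h+140)/1e3,.05,.073]]))[0].round(1))
E
```

```text
316 [3, 2, 2, 3, 2, 0, -2, -1, 0, -1, 1, 2, 2, 1, 0, 1, 2, 2, 63, 90, 91, 90, 45, 26, 9, 2, 3, 7, 52, 103, 113, 95]
330 [92, 92, 91, 92, 81, 26, -3, -2, 1, -1, 0, 2, 0, 2, 2, 2, 1, 0, 39, 82, 91, 92, 82, 26, 34, 43, 66, 119, 150, 161, 148, 72]
[ 0.62759551 -0.08912831  0.11871641] [-1.93396009  0.14071056  0.05235342]
40 [323.4 136.7]
50 [323.5 131.7]
58 [323.7 127.8]
61 [323.7 126.3]
64 [323.8 124.8]
```

Emit:
jog_arm(
  rows=[
    [[0.003,0,-0.0008,0],[0.003,0,-0.0008,0],[0.003,0,-0.0008,0],[0.003,0,-0.0008,0],[0.0015,0,-0.0004,0],[0.0015,0,-0.0004,0],[0.0015,0,-0.0003,0],[0,0,0,0]],
  ],
)

```text
time_s: 19.77
tcp_pos: [0.6437, -0.0893, 0.1227]
ee_rot: [[1.0, -0.009, 0.001], [-0.009, -1.0, -0.0], [0.001, 0.0, -1.0]]
wrist_force: [-3.1, 0.6, -1.4]
gripper_width: 1.003
gripper_force: 1.3
```

```bash
cat > rim.py <<'E'
from h import *
import sys
n=sys.argv[1]
cv2.imwrite(f"pics/top{n}.png",capture("top")[:,:,::-1]);cv2.imwrite(f"pics/scene{n}.png",capture("scene")[:,:,::-1])
im=cv2.imread(f"pics/top{n}.png").astype(int)
for u in (316,330,370): print(u,[int(x) for x in (im[118:146,u,2]-im[118:146,u,0])])
s=sense();print(s["tcp_pos"],s["wrist_force"].round(1))
E
python3 rim.py 8
```

```text
316 [3, 2, 2, 3, 2, -1, -2, -1, -1, 0, 61, 88, 90, 86, 40, 29, 10, 2, 2, 4, 36, 93, 106, 86, 46, 18, 19, 21]
330 [92, 92, 91, 92, 80, 26, -3, -2, -1, 0, 37, 84, 91, 92, 80, 27, 32, 39, 72, 128, 153, 164, 140, 40, 17, 18, 20, 19]
370 [90, 90, 90, 90, 90, 85, 34, 0, 0, -1, 10, 27, 27, 26, 26, 25, 24, 25, 24, 24, 26, 27, 27, 27, 27, 28, 28, 28]
[ 0.64372962 -0.0893071   0.1228274 ] [-3.1  0.6 -1.5]
```

Emit:
jog_arm(
  rows=[
    [[0.001,0,-0.0002,0],[0.001,0,-0.0002,0],[0.001,0,-0.0002,0],[0,0,0,0]],
  ],
)

```text
time_s: 20.38
tcp_pos: [0.6466, -0.0893, 0.1234]
ee_rot: [[1.0, -0.009, 0.0], [-0.009, -1.0, -0.0], [0.0, 0.0, -1.0]]
wrist_force: [-3.6, 0.3, 0.2]
gripper_width: 0.996
gripper_force: 1.8
```

Emit:
jog_arm(
  rows=[
    [[0.001,0,0,0],[0.001,0,0,0],[0,0,0,0]],
  ],
)

```text
time_s: 20.75
tcp_pos: [0.6483, -0.0894, 0.1236]
ee_rot: [[1.0, -0.009, -0.001], [-0.009, -1.0, -0.0], [-0.001, 0.0, -1.0]]
wrist_force: [-5.6, 0.0, 1.8]
gripper_width: 1.001
gripper_force: 2.6
```

```bash
python3 rim.py 9; python3 - <<'E'
import cv2,numpy as np
t=cv2.imread("pics/top9.png");s=cv2.imread("pics/scene9.png")
A=cv2.resize(t[100:250,290:410],None,fx=2.7,fy=2.7);B=cv2.resize(s[125:265,340:460],None,fx=3.9,fy=3.9)
o=np.zeros((546,800,3),np.uint8);o[:405,:A.shape[1]]=A;o[:B.shape[0],330:330+B.shape[1]]=B
cv2.imwrite("pics/c9.png",o)
E
```

```text
316 [3, 2, 3, 3, 3, 0, -2, 2, 63, 87, 92, 89, 30, 28, 9, 2, 1, 5, 36, 94, 94, 49, 18, 19, 19, 19, 19, 17]
330 [91, 91, 91, 91, 80, 26, -2, -2, 48, 77, 91, 91, 68, 28, 30, 39, 76, 133, 155, 134, 53, 16, 18, 20, 21, 19, 18, 17]
370 [89, 91, 89, 89, 90, 84, 53, 21, 27, 26, 26, 25, 23, 25, 25, 26, 26, 26, 27, 27, 27, 27, 29, 28, 28, 28, 28, 28]
[ 0.64829794 -0.08944258  0.12362749] [-4.9 -0.8  2.1]
```

View pics/c9.png

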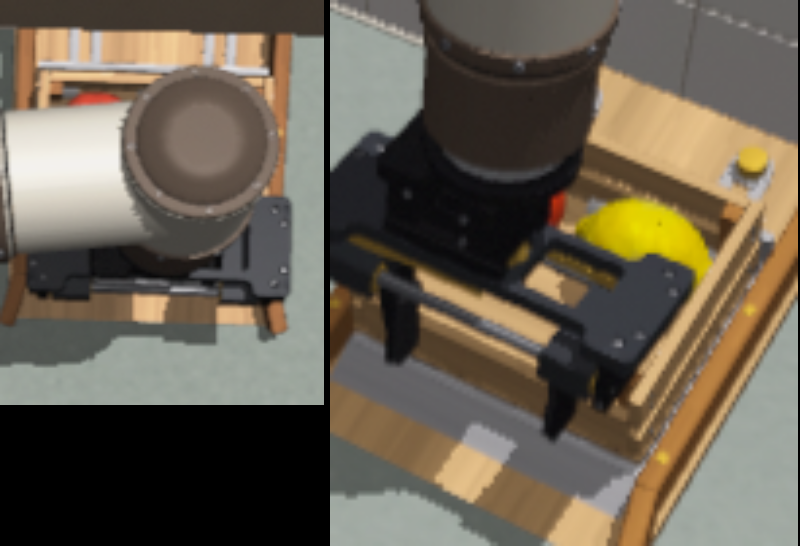

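The crate is almost in. Only the bevel is visible below its near edge, and the fruit is inside. I'll continue in 1 mm steps while watching the force.

Emit:
jog_arm(
  rows=[
    [[0.001,0,-0.0005,0],[0.001,0,-0.0005,0],[0,0,0,0],[0,0,0,0]],
  ],
)

```text
time_s: 21.35
tcp_pos: [0.6506, -0.0894, 0.1244]
ee_rot: [[1.0, -0.009, 0.0], [-0.009, -1.0, -0.0], [0.0, 0.0, -1.0]]
wrist_force: [-3.7, -0.2, -0.6]
gripper_width: 1.001
gripper_force: 1.9
```

```bash
python3 rim.py 10
```

```text
316 [2, 2, 2, 3, 2, 0, -1, 10, 75, 91, 92, 83, 21, 12, 2, 2, 8, 39, 74, 58, 17, 18, 20, 20, 20, 18, 17, 15]
330 [91, 91, 91, 91, 80, 27, -2, -2, 60, 91, 92, 87, 44, 31, 43, 54, 97, 138, 82, 17, 18, 20, 20, 20, 18, 16, 15, 14]
370 [90, 91, 90, 90, 85, 61, 27, 26, 25, 24, 26, 25, 25, 25, 24, 26, 27, 27, 27, 28, 27, 28, 28, 28, 29, 28, 28, 28]
[ 0.65061777 -0.08937063  0.12437605] [-4.1 -0.5  1.3]
```

Emit:
jog_arm(
  rows=[
    [[0.001,0,0,0],[0,0,0,0],[0.001,0,0,0],[0,0,0,0]],
  ],
)

```text
time_s: 21.95
tcp_pos: [0.6517, -0.0895, 0.1245]
ee_rot: [[1.0, -0.009, -0.002], [-0.009, -1.0, -0.0], [-0.002, 0.0, -1.0]]
wrist_force: [-6.6, -0.2, 3.8]
gripper_width: 1.002
gripper_force: 3.2
```

```bash
python3 rim.py 11
```

```text
316 [3, 2, 2, 3, 1, 0, -1, 27, 76, 91, 91, 56, 23, 10, 2, 1, 10, 45, 43, 16, 18, 19, 20, 20, 18, 16, 15, 15]
330 [91, 91, 91, 92, 81, 26, -2, 5, 68, 90, 92, 84, 25, 32, 46, 66, 101, 67, 17, 17, 19, 19, 20, 18, 16, 16, 15, 14]
370 [90, 90, 89, 83, 55, 27, 28, 26, 24, 24, 25, 25, 25, 26, 26, 26, 27, 26, 27, 27, 27, 28, 28, 28, 28, 28, 28, 28]
[ 0.65171646 -0.08946279  0.12447838] [-6.9  0.3  2.6]
```

Emit:
jog_arm(
  rows=[
    [[0.001,0,-0.001,0],[0,0,0,0],[0.001,0,-0.001,0],[0,0,0,0]],
  ],
)

```text
time_s: 22.55
tcp_pos: [0.6546, -0.0894, 0.126]
ee_rot: [[1.0, -0.009, -0.0], [-0.009, -1.0, -0.0], [-0.0, 0.0, -1.0]]
wrist_force: [-3.9, -0.4, -1.1]
gripper_width: 1.003
gripper_force: 1.7
```

```bash
python3 rim.py 12
```

```text
316 [3, 3, 2, 4, 2, 13, 76, 91, 92, 83, 24, 10, 1, 2, 5, 29, 38, 17, 18, 20, 21, 21, 19, 17, 15, 15, 14, 14]
330 [91, 91, 90, 92, 80, 31, 38, 90, 91, 86, 42, 32, 43, 54, 83, 72, 17, 18, 20, 21, 20, 18, 16, 15, 15, 13, 14, 13]
370 [90, 84, 54, 28, 27, 27, 23, 23, 25, 25, 25, 26, 26, 26, 27, 27, 28, 27, 28, 27, 28, 28, 29, 28, 29, 28, 28, 28]
[ 0.65456963 -0.08937517  0.12602388] [-2.9 -0.5 -1.1]
```

The rim progress stalled and then moved on, which suggests the heel has dropped. I'll back off a few mm to test whether the crate stays.

Emit:
jog_arm(
  rows=[
    [[-0.001,0,0,0],[-0.001,0,0,0],[-0.001,0,0,0],[-0.001,0,0,0],[-0.001,0,0,0],[-0.001,0,0,0],[0,0,0,0],[0,0,0,0]],
  ],
)

```text
time_s: 23.65
tcp_pos: [0.6485, -0.0893, 0.1262]
ee_rot: [[1.0, -0.009, 0.0], [-0.009, -1.0, -0.0], [0.0, 0.0, -1.0]]
wrist_force: [-0.4, 0.4, -0.9]
gripper_width: 1.003
gripper_force: 0.0
```

```bash
python3 rim.py 13
```

```text
316 [3, 3, 2, 4, 3, 14, 77, 91, 92, 82, 24, 11, 2, 2, 5, 30, 72, 103, 111, 99, 63, 17, 18, 19, 20, 20, 19, 17]
330 [91, 91, 91, 92, 81, 31, 38, 91, 91, 86, 42, 33, 43, 54, 97, 150, 163, 163, 127, 39, 16, 18, 19, 20, 20, 18, 17, 16]
370 [90, 90, 91, 90, 90, 85, 59, 26, 27, 26, 24, 24, 25, 25, 26, 25, 26, 26, 27, 27, 28, 29, 28, 28, 28, 28, 27, 27]
[ 0.64852973 -0.0893707   0.12623029] [ 0.   0.5 -0.2]
```

Emit:
jog_arm(
  rows=[
    [[-0.005,0,0,0],[-0.01,0,0,0],[-0.015,0,0,0],[-0.01,0,-0.02,0],[0,0,-0.04,0],[0,0,-0.05,0],[-0.04,0,-0.03,0],[-0.05,0,0,0],[-0.05,0,0,0],[-0.05,0,0,0],[0,0,0,0]],
  ],
)

```text
time_s: 25.12
tcp_pos: [0.4143, -0.0877, 0.2663]
ee_rot: [[1.0, -0.009, -0.001], [-0.009, -1.0, 0.001], [-0.001, -0.001, -1.0]]
wrist_force: [0.6, 0.0, 0.4]
gripper_width: 0.997
gripper_force: 0.0
```

```bash
python3 rim.py 14; python3 - <<'E'
import cv2,numpy as np
t=cv2.imread("pics/top14.png");s=cv2.imread("pics/scene14.png")
A=cv2.resize(t[100:230,285:405],None,fx=3.3,fy=3.3,interpolation=cv2.INTER_CUBIC);B=cv2.resize(s[120:280,330:490],None,fx=2.5,fy=2.5,interpolation=cv2.INTER_CUBIC)
o=np.zeros((430,800,3),np.uint8);o[:A.shape[0],:A.shape[1]]=A;o[:B.shape[0],400:400+B.shape[1]]=B
cv2.imwrite("pics/c14.png",o)
E
```

```text
316 [2, 2, 2, 2, 2, 14, 76, 91, 92, 81, 24, 11, 2, 1, 5, 29, 71, 101, 109, 99, 108, 121, 143, 158, 157, 157, 154, 151]
330 [91, 90, 90, 91, 80, 31, 38, 91, 92, 85, 42, 31, 42, 53, 96, 147, 162, 162, 130, 59, 83, 143, 147, 152, 157, 146, 136, 109]
370 [89, 89, 89, 89, 89, 83, 34, 11, 77, 91, 92, 72, 25, 31, 52, 63, 94, 115, 123, 125, 129, 131, 132, 129, 129, 130, 130, 134]
[ 0.41814338 -0.0873716   0.26690487] [ 0.2 -0.9 -0.6]
```

View pics/c14.png

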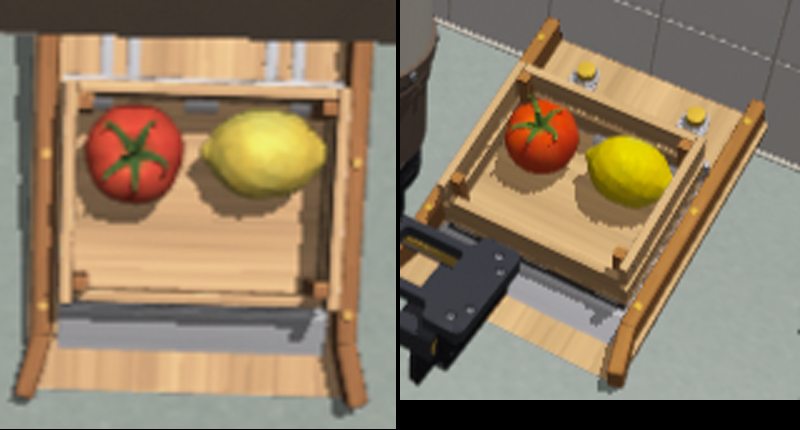

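The crate lies between the guides up against the back stop, the lemon and tomato are inside, and only the bevel shows in front of the near wall. To be sure the heel is down rather than perched on the crest, I'll touch the near wall's top from above. It should be at about 64 mm if seated and about 69 mm if perched.

Emit:
jog_arm(
  rows=[
    [[0.0495,0,0,0],[0.0495,0,0,0],[0.0495,0,0,0],[0.0495,0,0,0],[0.0495,0,0,0],[0,0,0.04,0],[0,0,0.04,0],[0,0,0.03,0],[0,0,0.01,0],[0,0,0.002,0],[0,0,0.001,0],[0,0,0,0],[0,0,0,0]],
  ],
)

```text
time_s: 26.85
tcp_pos: [0.6663, -0.0895, 0.1443]
ee_rot: [[1.0, -0.009, 0.002], [-0.009, -1.0, 0.0], [0.002, -0.0, -1.0]]
wrist_force: [-0.1, -0.9, 0.0]
gripper_width: 1.001
gripper_force: 0.0
```

Emit:
jog_arm(
  rows=[
    [[0,0,0.001,0],[0,0,0.001,0],[0,0,0,0]],
  ],
)

```text
time_s: 27.22
tcp_pos: [0.6659, -0.0895, 0.1411]
ee_rot: [[1.0, -0.009, -0.0], [-0.009, -1.0, 0.0], [-0.0, -0.0, -1.0]]
wrist_force: [0.3, 0.3, -0.3]
gripper_width: 1.0
gripper_force: 0.0
```

Emit:
jog_arm(
  rows=[
    [[0,0,0.001,0],[0,0,0.001,0],[0,0,0,0]],
  ],
)

```text
time_s: 27.6
tcp_pos: [0.6659, -0.0895, 0.1391]
ee_rot: [[1.0, -0.009, -0.0], [-0.009, -1.0, -0.0], [-0.0, 0.0, -1.0]]
wrist_force: [0.3, -0.5, 0.1]
gripper_width: 0.997
gripper_force: 0.0
```

Emit:
jog_arm(
  rows=[
    [[0,0,0.001,0],[0,0,0.001,0],[0,0,0,0]],
  ],
)

```text
time_s: 27.98
tcp_pos: [0.666, -0.0895, 0.1373]
ee_rot: [[1.0, -0.009, 0.0], [-0.009, -1.0, -0.0], [0.0, 0.0, -1.0]]
wrist_force: [0.1, 0.1, 0.7]
gripper_width: 0.997
gripper_force: 0.2
```

Emit:
jog_arm(
  rows=[
    [[0,0,0.001,0],[0,0,0,0]],
  ],
)

```text
time_s: 28.22
tcp_pos: [0.6661, -0.0895, 0.137]
ee_rot: [[1.0, -0.009, 0.0], [-0.009, -1.0, -0.0], [0.0, 0.0, -1.0]]
wrist_force: [-1.1, -0.1, 4.4]
gripper_width: 0.999
gripper_force: 2.2
```

Emit:
jog_arm(
  rows=[
    [[0,0,0.001,0],[0,0,0,0]],
  ],
)

```text
time_s: 28.48
tcp_pos: [0.6661, -0.0895, 0.1368]
ee_rot: [[1.0, -0.008, 0.001], [-0.008, -1.0, -0.0], [0.001, 0.0, -1.0]]
wrist_force: [-2.4, 0.9, 7.1]
gripper_width: 1.001
gripper_force: 4.0
```

Contact came at 67.5 mm and was stiff under 7 N. The wall's inner top edge (8 mm in, tilted 16°) should be at 66.9 mm if seated and 71.9 mm if perched, so the crate is seated. I'll retreat and hand in.

Emit:
jog_arm(
  rows=[
    [[0,0,-0.005,0],[0,0,-0.02,0],[0,0,-0.04,0],[0,0,-0.04,0],[-0.03,0,-0.02,0],[-0.05,0,0,0],[-0.05,0,0,0],[-0.05,0,0,0],[-0.05,0,0,0],[0,0,0,0],[0,0,0,0],[0,0,0,0]],
  ],
)

```text
time_s: 29.98
tcp_pos: [0.4371, -0.0874, 0.2602]
ee_rot: [[1.0, -0.009, 0.0], [-0.009, -1.0, -0.0], [0.0, 0.0, -1.0]]
wrist_force: [0.5, -0.1, 0.5]
gripper_width: 1.002
gripper_force: 0.0
```

```bash
python3 rim.py 15; python3 - <<'E'
from h import *
# numeric cross-check: near edge, fruit and bystanders unchanged against the last picture
a=cv2.imread("pics/top14.png").astype(int);b=cv2.imread("pics/top15.png").astype(int)
print("rack+crate diff",np.abs(a-b)[100:190,285:405].mean(), "left",np.abs(cv2.imread("pics/top0.png").astype(int)-b)[110:225,140:280].mean(),"right",np.abs(cv2.imread("pics/top0.png").astype(int)-b)[110:270,440:512].mean())
print(finish_job())
E
```

```text
316 [2, 2, 2, 3, 1, 15, 77, 91, 92, 81, 24, 11, 2, 2, 5, 29, 71, 100, 108, 99, 107, 120, 142, 157, 157, 156, 153, 150]
330 [90, 91, 90, 90, 78, 30, 38, 90, 91, 85, 41, 31, 42, 53, 95, 146, 160, 162, 129, 58, 82, 142, 146, 151, 155, 145, 135, 107]
370 [88, 89, 88, 88, 89, 83, 34, 12, 76, 92, 91, 72, 24, 32, 52, 63, 95, 114, 122, 125, 129, 130, 131, 129, 129, 129, 130, 134]
[ 0.43690406 -0.0873916   0.25994972] [ 0.3 -0.5 -0.2]
rack+crate diff 0.9657098765432098 left 7.2068115942028985 right 7.286226851851852
the job is handed in; nothing more can be done
None
```

The job is handed in at about 30 s of the 69 s; I have no verdict back. By my measurements the crate rests behind the lip with the lemon and tomato inside. A touch on its near wall read 67.5 mm, against 66.9 mm expected if seated. I saw no bystander move, though the last picture was only compared by script.

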